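Take a probe reading on a spun shell

TASK

Take the sprung measuring probe out of its wooden stand and first check it by pressing its tip, probe upright, lightly onto the top of the square steel reference block for about a second. Then press the tip lightly inside the ring drawn on the sloping flank of the spun metal shell, with the probe square to the flank and the sprung tip about half-way in, and finish while holding it there, without letting go. Be gentle with the block and the shell, and leave everything else on the bench where it is.

Things in the scene. Friction and masses are not known exactly. Their poses are not given: they have to be found in the camera images.
- probe_grip (a point): Loose round sprung probe, 160 g: grey handle, diameter 28, 70 long; under it a dark collar, diameter 40, 6 thick; then a steel body, diameter 22, 40 long; then a round-ended tip, diameter 10, sticking out 20. This point: centre of the handle on its axis, 35 below its top, 35 above the collar, 101 above the end of the released tip. z axis: along the probe, away from the tip (up at the start).
- probe_tip (a point): Very end of the probe's sprung tip, on the probe's axis; it moves with the tip. Axes parallel to those of probe_grip: z runs from the tip up into the probe.
- plunger (a joint): How far the sprung tip is pushed into the probe, in m: 0 released, 0.012 fully in (hard stop). The spring pushes back with 1.6 N at first touch, rising 0.4 N per mm, so 4 N half-way in (6 mm) and 6.4 N at the stop.
- stand: Fixed dark wooden block, 80 x 80 x 75 high, with an upright through hole, diameter 28, in its middle. At the start the probe hangs upright in it, collar on the block's top (handle centre 116 above the table); raise it more than 60 to clear. Origin: centre of the underside.
- refblock: Fixed square steel reference block, 50 x 50 x 22 high, flat level top; the only square metal block by itself on the open table. Origin: centre of the underside; the top is 22 above it.
- shell: Fixed spun aluminium shell, a low cone with a flat top, mouth down on a wooden form. Outer diameter 180, overall height 65; its flank slopes at 28 degrees to the horizontal, from diameter 168 at height 36 up to diameter 60 at height 65. Origin: centre of the form's underside, on the table.
- mark: Ring drawn in black marker on the shell's flank, diameter 28, line 2 wide, on the side nearer the robot (up to 57 degrees round either way). Origin: its centre, on the metal surface, 57 from the shell's vertical axis, 50 above the table. z axis: outward normal of the flank (28 degrees off vertical, leaning away from the shell's axis); x axis: up the slope.
- blank: Bystander, not to be moved: loose round steel disc, diameter 40, 14 high (NOT the reference block). Origin: centre of its underside.
- waxjar: Bystander, not to be moved: loose white jar with a dark cap, diameter 60, 60 high. Origin: centre of its underside.
- brush: Bystander, not to be moved: loose hand brush lying flat.
- cup: Bystander, not to be moved: loose spun metal cup, rim diameter 72, 70 high. Origin: centre of its underside.
- form: Bystander, not to be moved: loose tapered wooden form, diameter 80, 100 high. Origin: centre of its underside.
- wrench: Bystander, not to be moved: loose steel wrench lying flat.
- dish: Bystander, not to be moved: loose shallow metal dish, rim diameter 110, 30 high. Origin: centre of its underside.
Things that resemble listed ones, but are neither listed nor needed, are in the scene too. What is shaped like the stand but red or yellow is not meant. There is more than one size of the shell; the one meant has the size given above.

How it is judged:
On the way:
1. The upright probe (within 11 degrees) is held with its tip pressed at least 1.5 mm in on the top of the reference block, for 0.5 s (contact force between probe and refblock above 1 N and value of joint plunger above 0.0015 m and angle between probe_grip's own z axis and vertical below 0.2 rad and height (world z) of probe_tip above 0.017 m and contact force between the fingers and probe above 2 N), for 0.5 s.
At the end, for the whole second after the job is handed in: The gripper holds the probe still with its tip on the shell within 9 mm of the ring's centre, the probe's axis within 11 degrees of square to the flank, the tip pushed in between 2 and 10.5 mm and pressing with 1 to 9 N, touching neither block nor stand (contact force between probe and shell between 1 and 9 N and value of joint plunger between 0.002 and 0.0105 m and distance between probe_tip and mark below 0.009 m and angle between the z axis of probe_grip and the z axis of mark, either way round below 0.2 rad and height (world z) of probe_grip above 0.1 m and contact force between the fingers and probe above 2 N and contact force between probe and refblock below 0.1 N and contact force between probe and stand below 0.1 N and linear speed of probe below 0.02 m/s); the arm keeps its last pose, push and grip.
It fails at once if The shell is pressed with more than 20 N (contact force between shell and anything else above 20 N).
It fails at once if The reference block is pressed with more than 20 N (contact force between refblock and anything else above 20 N).
It fails at once if A bystander is moved by more than 30 mm (distance of any of blank, waxjar, brush, cup, form, wrench, dish from where it was at the start of the episode above 0.03 m).
It also fails if it takes over 46 s, if anything falls off the work surface, if the arm or the gripper's body presses on something with over 40 N, if the wrist force passes 120 N, or if a joint passes its speed limit or range.

ROBOT

A 6-joint arm with a two-finger parallel gripper is mounted at the origin on the work surface. World frame = base frame: x ahead of the robot, y to its left, z up, the work surface at z = 0. Lengths are in m, angles in rad, forces in N, time in s.
With the tool pointing down it reaches from about 0.3 to 0.75 m from the base axis. Payload 8.5 kg.
Tool frame: the origin (TCP) lies on the mounting face of the last link; the fingertips stand 166 mm ahead of it and the grasp point (between the pads) lies 147 mm ahead of it (tcp_to_grasp is the distance from the TCP to the grasp point, in m); x points along the fingers, z is the direction in which the jaws open and shut, and the axes are right-handed (so a half turn about x gives the same grasp; the last joint's range is limited). The gripper opens to 88 mm and grips with 3 to 60 N. Pads are 18 mm wide; open, the fingers measure 123 mm over their backs; the gripper's body (75 mm by 187 mm) begins 45 mm behind the grasp point.
Start: joints at [-1.37, 0.381, 1.297, -0, 1.464, -0.215], TCP at [0.222, -0.503, 0.405] pointing down, gripper open.
Joint ranges: [-3.11, 3.11], [-0.89, 2.33], [0.22, 2.48], [-1.42, 4.56], [0.17, 2.85], [-2.88, 2.88]. Speed limits (rad/s): [2.39, 2.39, 3.14, 3.14, 3.14, 3.14].

INTERFACE

Orientations are given as a unit quaternion [w, x, y, z].
In Python, from workcell import * gives the robot as it stands. The module is installed in compiled form; this text tells all that it offers.
- The arm moves only by the tool move_arm, never from a script. Its arguments are lists of equal length, an entry for each row: "angular": the turn, a rotation vector about the world's x, y, z in units of 6 degrees (1.0 is 6 degrees), a list of three; "translation": the shift along the world's x, y, z in units of 30 mm (1.0 is 30 mm), a list of three; "hand": the closure, from 0 (fully open) to 1 (shut). A call has 1 to 8 rows; each row shifts and turns the pose as measured when the row begins; what a row does not reach is not made up. A row lasts 1/10 s, in which the tool goes at most 50 mm and 8.59 degrees, less where a joint would pass 70% of its speed; a pose out of reach is approached as far as the arm can. A call is refused whole if a number of a shift passes 1 or a number of a turn 1, either way. A call with a gripper value outside its range is refused whole. The fingers move at their own pace and stop on an object; "newtons" is the grip in N (left out, the last holds). Time passes only in rows, so rows that do not move let the fingers close. It gives the time, the measured TCP pose, the force and the opening at its end, in the units of the state.
- get_state(): the state, without advancing time (a new reading comes with each control period).
- snapshot(name): name is "side" or "top"; returns a dict with "pixels" (400x640x3 uint8, red, green, blue), "range_z" (400x640 float32, m along the optical axis (not along the pixel's ray), 0 where there is no reading), "mtx" (3x3 intrinsics, pixels), "xyz" and "rotation" of the camera in the world. Camera axes: x right, y down, z forward; pixel columns grow to the right and rows downward; lengths in m; the calibration is good to about 2 mm. A picture is of the moment at which its call begins.
- job_done(): hands the job in, once; it reports no verdict.
The state is a dict: "time": time; "joint_positions": joint angles; "qvel": joint speeds; "joint_torque": joint torques, N m; "ee_pos": TCP position; "orientation": TCP orientation; "force": force on the tool from outside, world axes, zero at the start; "moment": the same for the moment, N m; "width": finger opening in m.
Only numpy, scipy, OpenCV 4.12 (cv2) and the standard library are available. Lean on these libraries where they do the work, as an engineer would, in place of code of your own. Each camera call takes 0.05 s, during which the arm holds its last target.

## Working session

There is one attempt and no reset: what is moved stays moved. The work goes in short steps, Python scripts to look and compute and a tool call to move; the robot and the scene stay as the last step left them, time stands still between calls to the robot, and variables do not carry over. Pictures are saved under pics/ and viewed, and the job is handed in when it is done.

Besides the shell and the picture viewer there is one more tool, called after "Emit:" as name(argument=value, ...) on one line, values as JSON. move_arm: Moves the arm, as the interface text tells. Its arguments: {"type":"object","properties":{"angular":{"type":"array"},"translation":{"type":"array"},"hand":{"type":"array"},"newtons":{"type":"number"}},"required":["angular","translation","hand"]}

```bash
mkdir -p pics; cat > h.py <<'E'
from workcell import *
import numpy as np, cv2
def snap(n,f):
    s=snapshot(n); np.savez(''+f+'.npz',**s); cv2.imwrite('pics/'+f+'.png',cv2.cvtColor(s['pixels'],cv2.COLOR_RGB2BGR)); return s
def cloud(s):
    K=s['mtx'];d=s['range_z'];v,u=np.mgrid[0:400,0:640]
    p=np.stack([(u-K[0,2])/K[0,0]*d,(v-K[1,2])/K[1,1]*d,d],-1)
    R=np.array(s['rotation'])
    return p@R.T+np.array(s['xyz'])
E
python3 - <<'E'
from h import *
for n in ['top','side']:
    s=snap(n,n+'0'); print(n,s['xyz'],np.array(s['rotation']).round(3).tolist(),s['mtx'].tolist())
print(get_state())
E
```

```text
top [ 0.303764   -0.01715546  1.23752342] [0.06, -0.698, 0.711, -0.064] [[369.32119686169597, 0.0, 318.69585689010114], [0.0, 369.32119686169597, 201.22666644005122], [0.0, 0.0, 1.0]]
side [0.24810613 0.82305751 0.80848078] [0.067, -0.124, 0.895, -0.424] [[408.3646873441609, 0.0, 319.79918508916063], [0.0, 408.3646873441609, 202.05457166179596], [0.0, 0.0, 1.0]]
{'time': 0.1, 'joint_positions': array([-1.37029716e+00,  3.81150198e-01,  1.29811515e+00, -1.65993734e-05,
        1.46360253e+00, -2.15311012e-01]), 'qvel': array([-0.00073374, -0.00114541, -0.00309774, -0.00026741,  0.00020842,
        0.00042762]), 'joint_torque': array([ 5.19969049e-03, -4.38649070e+01, -2.24909967e+01,  7.14940997e-02,
        3.42334039e-02, -6.17036994e-05]), 'ee_pos': array([ 0.22214783, -0.50311174,  0.40421134]), 'orientation': array([ 0.59211765,  0.38634392,  0.59275883, -0.38570979]), 'force': array([-0.60549037, -0.26835358, -0.33393503]), 'moment': array([ 0.0382616 , -0.03419889, -0.03895181]), 'width': 0.08798775904709448}
```

```bash
python3 - <<'E'
t=open('h.py').read().replace("R=np.array(s['rotation'])","R=Rq(s['rotation'])").replace("def snap","from scipy.spatial.transform import Rotation as Ro\ndef Rq(q): return Ro.from_quat(np.roll(q,-1)).as_matrix()\ndef snap",1)
open('h.py','w').write(t)
E
python3 - <<'E'
from h import *
s=dict(np.load('top0.npz')); c=cloud(s); print(c[200,320],c[50,50],c[350,600])
s=dict(np.load('side0.npz')); c=cloud(s); print(c[200,320])
E
```

```text
[ 0.52193537 -0.03168705  0.02940624] [ 1.5824889   1.5246311  -0.74721118] [-0.12891779 -1.4171301  -0.69089277]
[ 0.5393549  -0.13940729 -0.00148471]
```

View pics/top0.png

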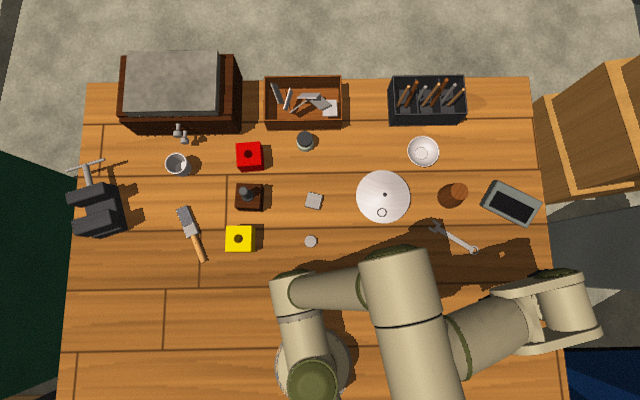

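View pics/side0.png

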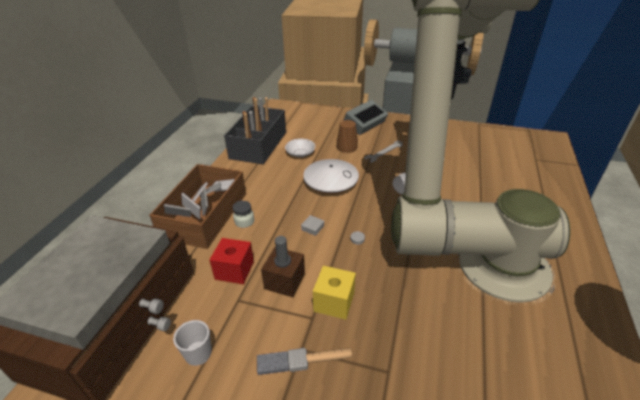

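```bash
python3 - <<'E'
from h import *
s=dict(np.load('top0.npz')); c=cloud(s)
im=cv2.cvtColor(s['pixels'],cv2.COLOR_RGB2BGR)[135:260,220:420]
cv2.imwrite('pics/crop0.png',cv2.resize(im,None,fx=4,fy=4,interpolation=cv2.INTER_CUBIC))
x,y,z=c[...,0],c[...,1],c[...,2]
def reg(n,u0,u1,v0,v1,lo,hi):
    m=np.zeros(z.shape,bool);m[v0:v1,u0:u1]=1;m&=(z>lo)&(z<hi)
    p=c[m];r=cv2.minAreaRect(p[:,:2].astype(np.float32)); print(n,m.sum(),p.mean(0).round(4),np.median(p[:,2]).round(4),'rect',r)
print('table',np.median(z[270:290,200:240]), np.median(z[215:230,290:340]),np.median(z[215:230,340:355]))
reg('handle',225,275,175,215,.13,.17)
reg('collar/stand',225,275,175,215,.065,.09)
reg('ref',298,330,188,214,.015,.03)
reg('blank',300,320,233,250,.008,.03)
reg('shell',350,415,165,228,.01,.09)
reg('shelltop',350,415,165,228,.06,.09)
print(c[212,381],z[150:156,415:430:5])
for n,v,u in [('jar',141,305),('cup',163,178),('form',194,459),('red',150,249)]: print(n,c[v,u])
E
```

```text
table 0.0011003326072650532 0.0005836296081773718 0.001031868992906304
handle 79 [0.5307 0.1995 0.1488] 0.1508 rect ((0.5312932133674622, 0.20015089213848114), (0.024863554164767265, 0.025219814851880074), 86.12621307373047)
collar/stand 528 [0.5294 0.199  0.0761] 0.0758 rect ((0.5324746966362, 0.20130431652069092), (0.08120697736740112, 0.08018572628498077), 86.1235122680664)
ref 222 [ 0.5215 -0.0081  0.0223] 0.0223 rect ((0.5223675966262817, -0.00831645168364048), (0.04993163049221039, 0.050161853432655334), 75.06358337402344)
blank 112 [0.3872 0.0045 0.0147] 0.0146 rect ((0.38624054193496704, 0.005400113761425018), (0.03637697175145149, 0.03669189661741257), 89.17089080810547)
shell 2263 [ 0.5267 -0.2364  0.049 ] 0.0476 rect ((0.5302262902259827, -0.23865999281406403), (0.1773451268672943, 0.1787095069885254), 25.341943740844727)
shelltop 470 [ 0.5289 -0.2384  0.0642] 0.0642 rect ((0.5280654430389404, -0.24198438227176666), (0.08778975158929825, 0.08711942285299301), 8.179083824157715)
[ 0.474785   -0.22854299  0.05273661] [[0.00511915 0.00550344 0.00508786]
 [0.00295196 0.00699014 0.00506541]
 [0.00149918 0.00149693 0.00793206]
 [0.00220005 0.00573559 0.00562683]
 [0.00247814 0.00267655 0.01034766]
 [0.00262404 0.00620284 0.00489157]]
jar [0.71551593 0.01483221 0.06456356]
cup [0.66509835 0.45596276 0.00207097]
form [ 0.52095514 -0.46848774  0.09964871]
red [0.68487717 0.19869178 0.07234187]
```

View pics/crop0.png

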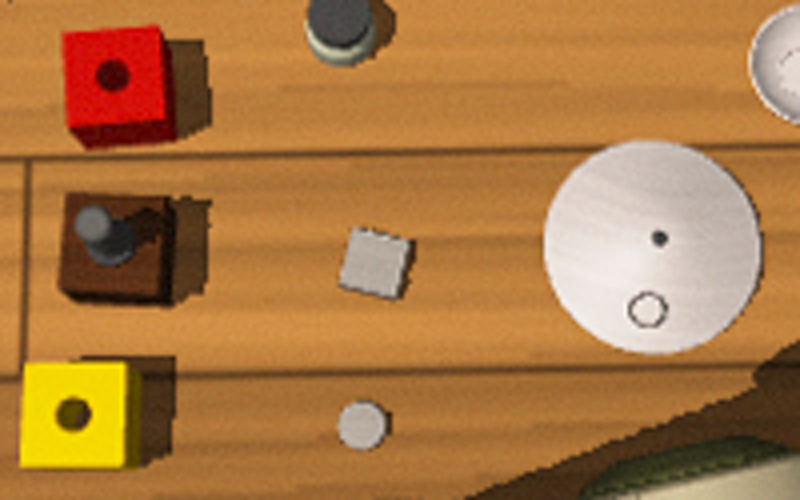

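The crop shows the dark stand with the probe (249,196). Its lookalikes are red at (249,156) and yellow at (239,238). The square reference block is at (313,201), not the round blank at (310,241). The shell is at (383,196) with its ring near (382,212); the dish at (423,151) is a different item.

```bash
python3 - <<'E'
from h import *
def ray(s,u,v,h):
    K=s['mtx'];R=Rq(s['rotation']);d=R@np.array([(u-K[0,2])/K[0,0],(v-K[1,2])/K[1,1],1]);o=np.array(s['xyz']);return o+d*(h-o[2])/d[2]
s=dict(np.load('top0.npz')); g=cv2.cvtColor(s['pixels'],cv2.COLOR_RGB2GRAY)
def dark(g,u0,u1,v0,v1):
    w=g[v0:v1,u0:u1].astype(float);b=np.median(w);w=np.clip(b-15-w,0,None);v,u=np.mgrid[v0:v1,u0:u1]
    return (w*u).sum()/w.sum(),(w*v).sum()/w.sum()
u,v=dark(g,374,390,205,220);print(u,v,ray(s,u,v,.05))
u2,v2=dark(g,381,389,191,199);print(u2,v2,ray(s,u2,v2,.065))
# rim: circle fit by points via depth edge
c=cloud(s);m=np.zeros(g.shape,np.uint8);m[160:230,345:420]=((c[...,2]>.018)&(g>0))[160:230,345:420]
cs=max(cv2.findContours(m,0,1)[0],key=len)[:,0]
e=cv2.fitEllipse(cs);print(e,ray(s,e[0][0],e[0][1],.03))
s2=dict(np.load('side0.npz'));im=cv2.cvtColor(s2['pixels'],cv2.COLOR_RGB2BGR)
cv2.imwrite('pics/crop1.png',cv2.resize(im[150:310,220:380],None,fx=3.7,fy=3.7,interpolation=2))
c2=cloud(s2)
for n,b,lo,hi in [('ref',(300,325,215,237),.018,.03),('handle',(270,292,232,264),.09,.17)]:
    q=c2[b[2]:b[3],b[0]:b[1]].reshape(-1,3);q=q[(q[:,2]>lo)&(q[:,2]<hi)];print(n,len(q),q.mean(0),q.max(0),q.min(0))
def proj(s,p):
    R=Rq(s['rotation']);q=R.T@(np.array(p)-s['xyz']);return (s['mtx']@q/q[2])[:2]
for p in [(.474,-.229,.05),(.53,-.2385,.065),(.5307,.1995,.151),(.522,-.0083,.022)]: print(proj(s2,p),proj(s,p))
g2=cv2.cvtColor(s2['pixels'],cv2.COLOR_RGB2GRAY)
u,v=dark(g2,340,354,167,182);print(u,v,ray(s2,u,v,.05))
E
```

```text
381.7773156899811 212.02533081285443 [ 0.47505318 -0.23155679  0.05      ]
384.51581166549545 194.09065354884046 [ 0.53138033 -0.24053367  0.065     ]
((382.42181396484375, 196.5725860595703), (51.994728088378906, 53.75157165527344), 119.57328033447266) [ 0.52987384 -0.23980624  0.03      ]
ref 204 [ 0.52424813 -0.00537258  0.02039805] [0.55289063 0.02251813 0.02442426] [ 0.49572634 -0.03471032  0.01801024]
handle 281 [0.53131353 0.20933008 0.12743304] [0.5484456  0.2177183  0.15272028] [0.52008716 0.19116301 0.09034708]
[347.08665948 173.92156343] [381.00762957 212.35933977]
[330.9950734 165.902288 ] [383.90969084 194.51940221]
[281.73628626 238.17177438] [243.22670543 191.20912369]
[312.99922435 222.23243864] [312.98720313 200.49266753]
347.6525821596244 172.68309859154928 [ 0.47381886 -0.23619404  0.05      ]
```

View pics/crop1.png

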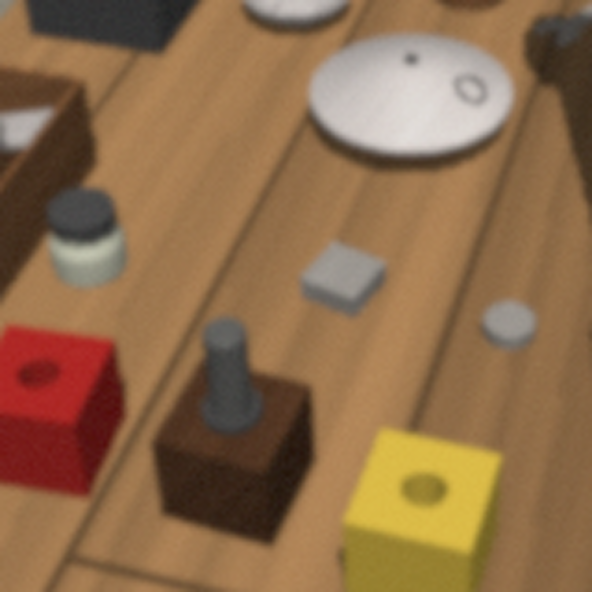

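```bash
python3 - <<'E'
from h import *
s=get_state(); print(Rq(s['orientation']).round(3), s['time'])
E
```

```text
[[-0.     0.915  0.404]
 [ 0.001  0.404 -0.915]
 [-1.     0.    -0.001]] 0.1
```

Emit:
move_arm(angular=[[0, 0, 0], [0, 0, 0], [0, 0, 0], [0, 0, 0], [0, 0, 0], [0, 0, 0], [0, 0, 0], [0, 0, 0]], translation=[[0.44, 1, 0], [0.44, 1, 0], [0.44, 1, 0], [0.44, 1, 0], [0.44, 1, 0], [0.44, 1, 0], [0.44, 1, 0], [0.44, 1, 0]], hand=[0, 0, 0, 0, 0, 0, 0, 0], newtons=30)

```text
time: 0.9
ee_pos: [0.3285, -0.2568, 0.4008]
orientation: [0.589, 0.389, 0.593, -0.386]
force: [-0.3, -0.1, -0.7]
width: 0.0882
```

Emit:
move_arm(angular=[[0, 0, 0], [0, 0, 0], [0, 0, 0], [0, 0, 0], [0, 0, 0], [0, 0, 0], [0, 0, 0], [0, 0, 0]], translation=[[0.44, 1, 0], [0.44, 1, 0], [0.44, 1, 0], [0.44, 1, 0], [0.44, 1, 0], [0.44, 1, 0], [0.44, 1, 0], [0.44, 1, 0]], hand=[0, 0, 0, 0, 0, 0, 0, 0])

```text
time: 1.7
ee_pos: [0.4361, -0.0056, 0.3997]
orientation: [0.588, 0.39, 0.594, -0.387]
force: [0.3, -0.1, -0.5]
width: 0.0878
```

Emit:
move_arm(angular=[[0, 0, 0], [0, 0, 0], [0, 0, 0], [0, 0, 0], [0, 0, 0], [0, 0, 0], [0, 0, 0]], translation=[[0.44, 1, 0], [0.44, 1, 0], [0.44, 1, 0], [0.44, 1, 0], [0.44, 1, 0], [0.44, 1, 0], [0, 0, 0]], hand=[0, 0, 0, 0, 0, 0, 0])

```text
time: 2.4
ee_pos: [0.5178, 0.186, 0.3974]
orientation: [0.587, 0.388, 0.596, -0.386]
force: [-0.7, -1.2, -0.6]
width: 0.0881
```

```bash
cat >> h.py <<'E'
def st():
    s=get_state();R=Rq(s['orientation']);p=np.array(s['ee_pos']);g=p+.147*R[:,0]
    print('t',s['time'],'tcp',p.round(4),'grasp',g.round(4),'x',R[:,0].round(4),'z',R[:,2].round(3),'F',s['force'].round(2),'M',s['moment'].round(3),'w',round(s['width'],4),'q',s['joint_positions'].round(3))
    return s,p,R,g
E
python3 -c "
from h import *
st()"
```

```text
t 2.4 tcp [0.5178 0.186  0.3974] grasp [0.5164 0.1872 0.2505] x [-0.0092  0.0085 -0.9999] z [ 0.401 -0.916 -0.011] F [-0.74 -1.21 -0.59] M [-0.057 -0.002  0.015] w 0.0881 q [0.128 0.387 1.309 0.01  1.454 1.285]
```

Emit:
move_arm(angular=[[-0.08, -0.09, 0], [0, 0, 0], [0, 0, 0], [0, 0, 0], [0, 0, 0]], translation=[[0.44, 0.47, 0], [0, 0, -0.5], [0, 0, -0.5], [0, 0, -0.5], [0, 0, 0]], hand=[0, 0, 0, 0, 0])

```text
time: 2.9
ee_pos: [0.5307, 0.1996, 0.3496]
orientation: [0.592, 0.386, 0.592, -0.388]
force: [0.3, 0.4, 0.6]
width: 0.0879
```

```bash
python3 -c "
from h import *
st()
s=snap('top','top1');a=snap('side','side1')
cv2.imwrite('pics/c2.png',cv2.resize(cv2.cvtColor(a['pixels'],4)[120:300,180:400],None,fx=3,fy=3))
"
```

```text
t 2.9 tcp [0.5307 0.1996 0.3496] grasp [0.5303 0.1993 0.2026] x [-0.0027 -0.0017 -1.    ] z [ 0.402 -0.916  0.001] F [0.33 0.42 0.61] M [-0.005  0.013 -0.01 ] w 0.0879 q [ 1.510e-01  4.550e-01  1.341e+00 -1.000e-03  1.348e+00  1.309e+00]
```

View pics/c2.png

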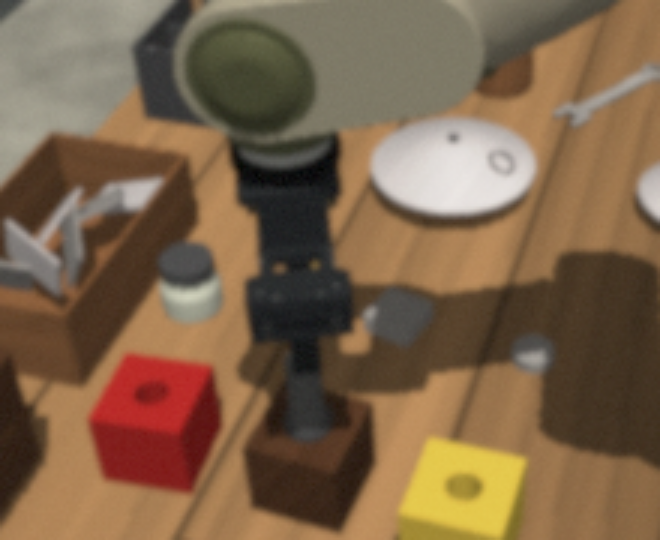

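The gripper at about (300,300) hangs straight over the handle at (305,400), and nothing else is near the fingers. Next I lower and close.

Emit:
move_arm(angular=[[0, 0, 0], [0, 0, 0], [0, 0, 0], [0, 0, 0], [0, 0, 0], [0, 0, 0]], translation=[[0, 0, -0.6], [0, 0, -0.6], [0, 0, -0.6], [0, 0, -0.5], [0, 0, -0.3], [0, 0, 0]], hand=[0, 0, 0, 0, 0, 0])

```text
time: 3.6
ee_pos: [0.5318, 0.1984, 0.2778]
orientation: [0.595, 0.39, 0.588, -0.385]
force: [0.3, 0.1, 0.3]
width: 0.0883
```

```bash
python3 -c "
from h import *
st()"
```

```text
t 3.6 tcp [0.5318 0.1984 0.2778] grasp [0.5337 0.1985 0.1308] x [ 1.250e-02  4.000e-04 -9.999e-01] z [ 0.4   -0.916  0.005] F [0.26 0.13 0.29] M [ 0.041 -0.027  0.004] w 0.0883 q [ 0.149  0.53   1.442 -0.002  1.158  1.308]
```

Emit:
move_arm(angular=[[0, 0.12, 0], [0, 0, 0], [0, 0, 0]], translation=[[-0.03, 0.05, -0.3], [0, 0, -0.1], [0, 0, 0]], hand=[0, 0, 0])

```text
time: 3.9
ee_pos: [0.5313, 0.2, 0.267]
orientation: [0.592, 0.388, 0.591, -0.386]
force: [1.5, 0.7, 0.0]
width: 0.0882
```

```bash
python3 -c "
from h import *
st()"
```

```text
t 3.9 tcp [0.5313 0.2    0.267 ] grasp [0.5316 0.2001 0.12  ] x [ 2.2e-03  9.0e-04 -1.0e+00] z [ 0.4   -0.916  0.   ] F [1.5  0.72 0.  ] M [0.009 0.007 0.054] w 0.0882 q [1.510e-01 5.440e-01 1.452e+00 1.000e-03 1.143e+00 1.310e+00]
```

Emit:
move_arm(angular=[[0, 0, 0], [0, 0, 0], [0, 0, 0], [0, 0, 0], [0, 0, 0], [0, 0, 0], [0, 0, 0], [0, 0, 0]], translation=[[0, 0, 0], [0, 0, 0], [0, 0, 0], [0, 0, 0], [0, 0, 0], [0, 0, 0], [0, 0, 0], [0, 0, 0]], hand=[0.3, 0.5, 0.6, 0.7, 0.8, 0.8, 0.8, 0.8], newtons=30)

```text
time: 4.7
ee_pos: [0.5315, 0.2001, 0.2682]
orientation: [0.593, 0.388, 0.591, -0.386]
force: [-0.1, -0.4, -0.7]
width: 0.0271
```

```bash
python3 -c "
from h import *
st()"
```

```text
t 4.7 tcp [0.5315 0.2001 0.2682] grasp [0.5322 0.2002 0.1212] x [ 0.0045  0.0011 -1.    ] z [ 0.401 -0.916  0.001] F [-0.07 -0.42 -0.74] M [-0.004 -0.005  0.017] w 0.0271 q [0.152 0.543 1.45  0.    1.144 1.31 ]
```

Emit:
move_arm(angular=[[0, 0, 0], [0, 0, 0], [0, 0, 0], [0, 0, 0], [0, 0, 0], [0, 0, 0], [0, 0, 0], [0, 0, 0]], translation=[[0, 0, 0.2], [0, 0, 0.3], [0, 0, 0.4], [0, 0, 0.5], [0, 0, 0.5], [0, 0, 0.5], [0, 0, 0.5], [0, 0, 0]], hand=[0.8, 0.8, 0.8, 0.8, 0.8, 0.8, 0.8, 0.8])

```text
time: 5.5
ee_pos: [0.5305, 0.2, 0.3615]
orientation: [0.592, 0.388, 0.591, -0.386]
force: [0.9, -1.1, -3.0]
width: 0.027
```

```bash
python3 -c "
from h import *
st()
a=snap('side','side2')
cv2.imwrite('pics/c3.png',cv2.resize(cv2.cvtColor(a['pixels'],4)[120:300,180:400],None,fx=3,fy=3))
"
```

```text
t 5.5 tcp [0.5305 0.2    0.3615] grasp [0.5309 0.2002 0.2145] x [ 0.0029  0.0011 -1.    ] z [ 0.401 -0.916  0.   ] F [ 0.86 -1.06 -3.04] M [-0.024  0.005 -0.034] w 0.027 q [1.520e-01 4.440e-01 1.324e+00 1.000e-03 1.371e+00 1.310e+00]
```

View pics/c3.png

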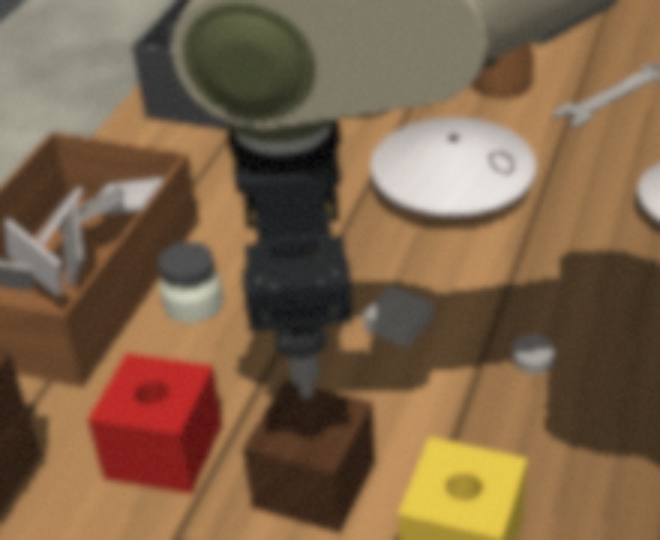

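Emit:
move_arm(angular=[[0, 0, 0], [0, 0, 0], [0, 0, 0], [0, 0, 0], [0, 0, 0], [0, 0, 0], [0, 0, 0], [0, 0, 0]], translation=[[-0.04, -0.7, 0], [-0.04, -1, 0], [-0.04, -1, 0], [-0.04, -1, 0], [-0.04, -1, 0], [-0.04, -1, 0], [-0.04, -1, 0], [0, -0.3, 0]], hand=[0.8, 0.8, 0.8, 0.8, 0.8, 0.8, 0.8, 0.8])

```text
time: 6.35
ee_pos: [0.5192, -0.016, 0.3538]
orientation: [0.589, 0.385, 0.596, -0.387]
force: [0.3, -0.6, -2.1]
width: 0.0274
```

```bash
python3 -c "
from h import *
st()
a=snap('side','side3')
cv2.imwrite('pics/c4.png',cv2.resize(cv2.cvtColor(a['pixels'],4)[130:290,220:400],None,fx=3.6,fy=3.6))
def proj(s,p):
    R=Rq(s['rotation']);q=R.T@(np.array(p)-s['xyz']);return (s['mtx']@q/q[2])[:2]
s,p,R,g=st()
t=g+R[:,0]*.1062;print(t,(proj(a,t)-[220,130])*3.6)
"
```

```text
t 6.35 tcp [ 0.5192 -0.016   0.3538] grasp [ 0.5177 -0.0156  0.2068] x [-0.0103  0.0023 -0.9999] z [ 0.404 -0.915 -0.006] F [ 0.29 -0.57 -2.11] M [-0.008 -0.035 -0.044] w 0.0274 q [-0.259  0.373  1.466 -0.     1.313  0.896]
t 6.4 tcp [ 0.5193 -0.0161  0.3537] grasp [ 0.5178 -0.0157  0.2067] x [-0.0105  0.0022 -0.9999] z [ 0.404 -0.915 -0.006] F [ 0.91 -0.36 -2.56] M [-0.076 -0.044 -0.007] w 0.0273 q [-2.590e-01  3.740e-01  1.465e+00 -1.000e-03  1.313e+00  8.960e-01]
[ 0.51668178 -0.01549512  0.10053   ] [341.51709193 251.14199143]
```

View pics/c4.png

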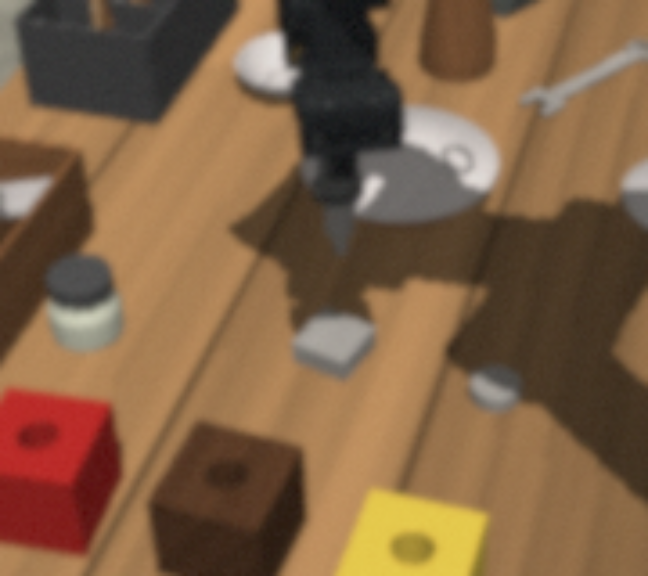

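The tip is seen at (341,254), 3 crop pixels below the predicted (341,251), so the probe did not slip and hangs straight. Now lowering to just above the block.

Emit:
move_arm(angular=[[-0.02, -0.1, 0], [0, 0, 0], [0, 0, 0], [0, 0, 0], [0, 0, 0], [0, 0, 0], [0, 0, 0]], translation=[[0.09, 0.27, -0.2], [0, 0, -0.4], [0, 0, -0.5], [0, 0, -0.5], [0, 0, -0.3], [0, 0, -0.2], [0, 0, 0]], hand=[0.8, 0.8, 0.8, 0.8, 0.8, 0.8, 0.8])

```text
time: 7.1
ee_pos: [0.5222, 0.0014, 0.2852]
orientation: [0.593, 0.385, 0.594, -0.383]
force: [-0.3, -0.3, -1.7]
width: 0.027
```

```bash
python3 -c "
from h import *
s,p,R,g=st()
print(g+R[:,0]*.1062)
"
```

```text
t 7.1 tcp [0.5222 0.0014 0.2852] grasp [0.5222 0.0019 0.1382] x [ 2.e-04  3.e-03 -1.e+00] z [ 0.41  -0.912 -0.003] F [-0.34 -0.32 -1.66] M [-0.001 -0.001  0.006] w 0.027 q [-0.225  0.455  1.559  0.003  1.129  0.922]
[0.52222159 0.00218018 0.03204519]
```

Emit:
move_arm(angular=[[0, 0, 0], [0, 0, 0], [0, 0, 0], [0, 0, 0], [0, 0, 0]], translation=[[0, -0.3, 0], [0, 0, -0.1], [0, 0, -0.1], [0, 0, -0.1], [0, 0, 0]], hand=[0.8, 0.8, 0.8, 0.8, 0.8])

```text
time: 7.6
ee_pos: [0.5226, -0.0082, 0.277]
orientation: [0.594, 0.386, 0.593, -0.383]
force: [0.5, -0.5, -2.2]
width: 0.0271
```

```bash
python3 -c "
from h import *
s,p,R,g=st()
print(g+R[:,0]*.1062)
"
```

```text
t 7.6 tcp [ 0.5226 -0.0082  0.277 ] grasp [ 0.5231 -0.0079  0.13  ] x [ 0.0035  0.0023 -1.    ] z [ 0.41  -0.912 -0.001] F [ 0.48 -0.5  -2.21] M [0.032 0.013 0.035] w 0.0271 q [-0.243  0.466  1.568  0.003  1.105  0.904]
[ 0.52345785 -0.00764716  0.02380964]
```

Emit:
move_arm(angular=[[0, 0, 0], [0, 0, 0], [0, 0, 0], [0, 0, 0]], translation=[[0, 0, -0.06], [0, 0, -0.06], [0, 0, -0.06], [0, 0, 0]], hand=[0.8, 0.8, 0.8, 0.8])

```text
time: 8.0
ee_pos: [0.5226, -0.0082, 0.2718]
orientation: [0.595, 0.386, 0.593, -0.383]
force: [-0.6, 0.9, 0.7]
width: 0.0272
```

```bash
python3 -c "
from h import *
s,p,R,g=st()
print(g+R[:,0]*.1062)
"
```

```text
t 8.0 tcp [ 0.5226 -0.0082  0.2718] grasp [ 0.5233 -0.0079  0.1248] x [ 0.0046  0.002  -1.    ] z [ 0.41  -0.912  0.   ] F [-0.58  0.9   0.73] M [ 0.012  0.204 -0.05 ] w 0.0272 q [-0.243  0.473  1.575  0.003  1.09   0.904]
[ 0.52380877 -0.00769016  0.01863823]
```

Emit:
move_arm(angular=[[0, 0, 0], [0, 0, 0], [0, 0, 0], [0, 0, 0], [0, 0, 0], [0, 0, 0], [0, 0, 0], [0, 0, 0]], translation=[[0, 0, -0.06], [0, 0, 0], [0, 0, 0], [0, 0, 0], [0, 0, 0], [0, 0, 0], [0, 0, 0], [0, 0, 0]], hand=[0.8, 0.8, 0.8, 0.8, 0.8, 0.8, 0.8, 0.8])

```text
time: 8.8
ee_pos: [0.5226, -0.0081, 0.2705]
orientation: [0.595, 0.386, 0.592, -0.383]
force: [-1.3, -0.1, 1.2]
width: 0.027
```

```bash
python3 -c "
from h import *
s,p,R,g=st()
print(g+R[:,0]*.1062)
a=snap('side','side4')
cv2.imwrite('pics/c5.png',cv2.resize(cv2.cvtColor(a['pixels'],4)[160:260,250:370],None,fx=5,fy=5))
"
```

```text
t 8.8 tcp [ 0.5226 -0.0081  0.2705] grasp [ 0.5234 -0.0079  0.1235] x [ 0.0053  0.0017 -1.    ] z [ 0.41  -0.912  0.001] F [-1.25 -0.12  1.17] M [-0.016  0.294 -0.004] w 0.027 q [-0.243  0.474  1.577  0.003  1.086  0.904]
[ 0.52392752 -0.00770238  0.01733861]
```

View pics/c5.png

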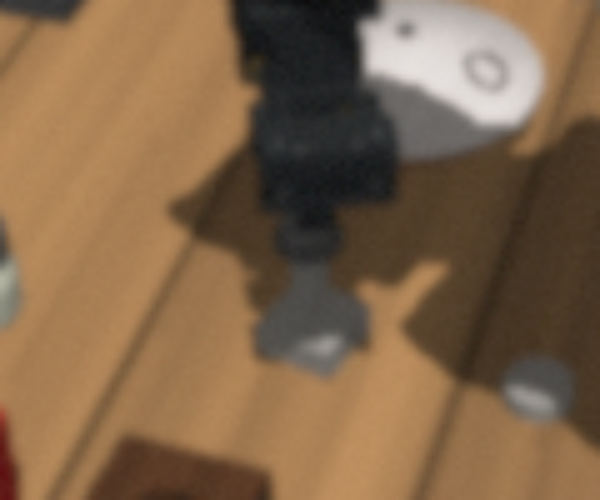

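Emit:
move_arm(angular=[[0, 0, 0], [0, 0, 0], [0, 0, 0], [0, 0, 0], [0, 0, 0], [0, 0, 0], [0, 0, 0], [0, 0, 0]], translation=[[0, 0, 0], [0, 0, 0], [0, 0, 0.1], [0, 0, 0.3], [0, 0, 0.6], [0, 0, 0.8], [0, 0, 0.8], [0, 0, 0.5]], hand=[0.8, 0.8, 0.8, 0.8, 0.8, 0.8, 0.8, 0.8])

```text
time: 9.65
ee_pos: [0.5221, -0.0081, 0.3664]
orientation: [0.593, 0.385, 0.594, -0.383]
force: [0.8, 0.0, -3.1]
width: 0.0271
```

Emit:
move_arm(angular=[[-0.08, -0.58, 0], [-0.08, -0.58, 0], [-0.08, -0.58, 0], [-0.08, -0.58, 0], [-0.08, -0.58, 0], [-0.08, -0.58, 0], [-0.08, -0.58, 0], [-0.08, -0.58, 0]], translation=[[-0.6, -0.7, 0], [-0.75, -0.86, 0], [-0.75, -0.86, 0], [-0.75, -0.86, 0], [-0.75, -0.86, 0], [-0.75, -0.86, 0], [-0.75, -0.8, 0], [-0.6, -0.6, 0]], hand=[0.8, 0.8, 0.8, 0.8, 0.8, 0.8, 0.8, 0.8])

```text
time: 10.45
ee_pos: [0.3452, -0.2029, 0.3723]
orientation: [0.74, 0.444, 0.411, -0.294]
force: [0.7, -0.0, -3.0]
width: 0.027
```

Emit:
move_arm(angular=[[0, 0, 0]], translation=[[0, 0, 0]], hand=[0.8])

```text
time: 10.55
ee_pos: [0.3437, -0.2043, 0.3727]
orientation: [0.74, 0.445, 0.409, -0.295]
force: [0.8, 0.8, -2.4]
width: 0.0269
```

```bash
cat >> h.py <<'E'
M=np.array([.4748,-.2325,.05]); C=np.array([.5305,-.2402])
a_=(M[:2]-C)/np.linalg.norm(M[:2]-C); N=np.array([*(a_*np.sin(np.radians(28))),np.cos(np.radians(28))])
def rep(off=.1062):
    s,p,R,g=st(); t=g+R[:,0]*off; d=t-M
    print('tip',t.round(4),'along n',(d@N).round(4),'lateral',(d-(d@N)*N).round(4))
    rv=np.cross(R[:,0],-N); print('N',N.round(3),'rot units',(rv/np.radians(6)).round(3),'deg',np.degrees(np.arcsin(np.linalg.norm(rv))))
    for h in [.03,.0,-.006]:
        print('h',h,'tcp move units after align',((M+N*(h+off+.147)-p)/.03).round(3))
E
python3 -c "
from h import *
rep()"
```

```text
t 10.55 tcp [ 0.3437 -0.2043  0.3727] grasp [ 0.4158 -0.2149  0.2451] x [ 0.4909 -0.0723 -0.8682] z [ 0.343 -0.9    0.269] F [ 0.83  0.78 -2.42] M [-0.011  0.405  0.043] w 0.0269 q [-0.911  0.092  1.836  0.463  0.878 -0.006]
tip [ 0.468  -0.2226  0.1529] along n 0.0947 lateral [0.0372 0.0038 0.0193]
N [-0.465  0.064  0.883] rot units [0.077 0.284 0.02 ] deg 1.7694686018852277
h 0.03 tcp move units after align [-0.019 -0.333 -2.423]
h 0.0 tcp move units after align [ 0.446 -0.397 -3.306]
h -0.006 tcp move units after align [ 0.539 -0.41  -3.483]
```

Align the angle and descend to about 25–30 mm off the surface.

Emit:
move_arm(angular=[[0.08, 0.28, 0.02], [0, 0, 0], [0, 0, 0], [0, 0, 0], [0, 0, 0], [0, 0, 0], [0, 0, 0]], translation=[[-0.02, -0.33, 0], [0, 0, -0.4], [0, 0, -0.5], [0, 0, -0.5], [0, 0, -0.5], [0, 0, -0.4], [0, 0, 0]], hand=[0.8, 0.8, 0.8, 0.8, 0.8, 0.8, 0.8])

```text
time: 11.25
ee_pos: [0.3448, -0.2118, 0.3041]
orientation: [0.732, 0.442, 0.425, -0.298]
force: [0.1, -0.6, -1.7]
width: 0.0273
```

```bash
python3 -c "
from h import *
rep()"
```

```text
t 11.25 tcp [ 0.3448 -0.2118  0.3041] grasp [ 0.4126 -0.2209  0.174 ] x [ 0.4612 -0.0617 -0.8851] z [ 0.358 -0.9    0.249] F [ 0.09 -0.55 -1.74] M [ 0.02   0.375 -0.035] w 0.0273 q [-0.918  0.209  1.936  0.527  0.712 -0.134]
tip [ 0.4616 -0.2274  0.08  ] along n 0.033 lateral [0.0021 0.003  0.0009]
N [-0.465  0.064  0.883] rot units [-0.023 -0.042 -0.009] deg 0.2923458678960251
h 0.03 tcp move units after align [-0.057 -0.084 -0.135]
h 0.0 tcp move units after align [ 0.408 -0.148 -1.018]
h -0.006 tcp move units after align [ 0.501 -0.161 -1.195]
```

Emit:
move_arm(angular=[[-0.02, -0.04, 0], [0, 0, 0], [0, 0, 0], [0, 0, 0], [0, 0, 0]], translation=[[-0.05, -0.08, -0.1], [0.12, -0.02, -0.24], [0.12, -0.02, -0.24], [0.12, -0.02, -0.24], [0, 0, 0]], hand=[0.8, 0.8, 0.8, 0.8, 0.8])

```text
time: 11.75
ee_pos: [0.356, -0.216, 0.2794]
orientation: [0.734, 0.441, 0.422, -0.297]
force: [1.1, -0.4, -1.6]
width: 0.0273
```

```bash
python3 -c "
from h import *
rep()
a=snap('side','side5');b=snap('top','top5')
cv2.imwrite('pics/c6.png',cv2.resize(cv2.cvtColor(a['pixels'],4)[140:200,300:390],None,fx=8,fy=8,interpolation=2))
cv2.imwrite('pics/c7.png',cv2.resize(cv2.cvtColor(b['pixels'],4)[160:260,330:430],None,fx=6,fy=6,interpolation=2))
def proj(s,p):
    R=Rq(s['rotation']);q=R.T@(np.array(p)-s['xyz']);return (s['mtx']@q/q[2])[:2]
s,p,R,g=st();t=g+R[:,0]*.1062
print((proj(a,t)-[300,140])*8,(proj(a,M)-[300,140])*8)
"
```

```text
t 11.75 tcp [ 0.356  -0.216   0.2794] grasp [ 0.4246 -0.2255  0.1497] x [ 0.4667 -0.0646 -0.882 ] z [ 0.358 -0.898  0.255] F [ 1.09 -0.35 -1.56] M [ 0.126  0.388 -0.035] w 0.0273 q [-0.901  0.272  1.947  0.58   0.637 -0.187]
tip [ 0.4742 -0.2324  0.056 ] along n 0.0056 lateral [ 0.002  -0.0002  0.0011]
N [-0.465  0.064  0.883] rot units [0.003 0.018 0.001] deg 0.11031533663819909
h 0.03 tcp move units after align [-0.431  0.057  0.69 ]
h 0.0 tcp move units after align [ 0.034 -0.008 -0.193]
h -0.006 tcp move units after align [ 0.127 -0.02  -0.37 ]
t 11.85 tcp [ 0.3558 -0.216   0.28  ] grasp [ 0.4245 -0.2255  0.1504] x [ 0.4671 -0.0652 -0.8818] z [ 0.358 -0.898  0.256] F [ 0.07 -0.19 -2.14] M [0.063 0.418 0.008] w 0.0271 q [-0.901  0.271  1.947  0.579  0.638 -0.187]
[378.91195834 252.80122199] [376.74519588 266.21377202]
```

View pics/c6.png

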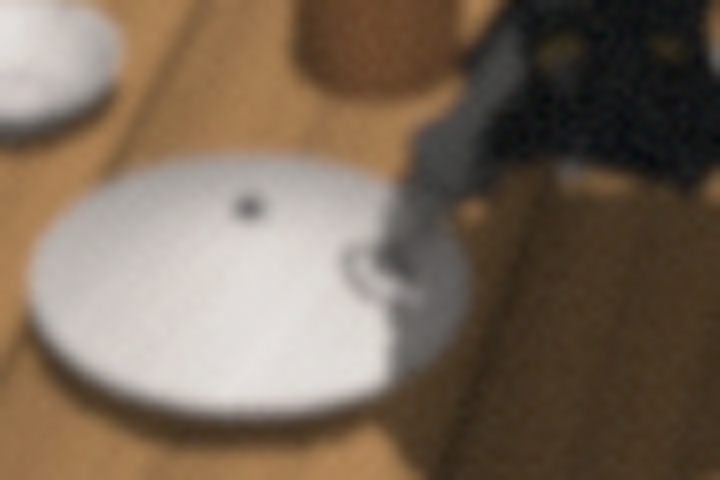

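View pics/c7.png

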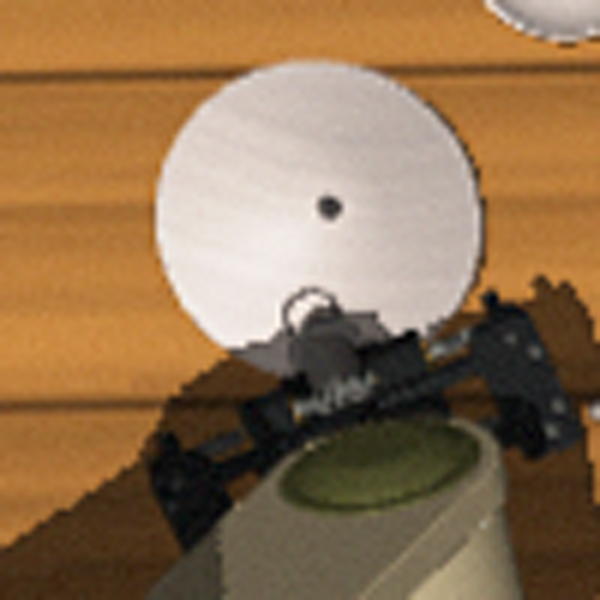

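```bash
python3 -c "
from h import *
def proj(s,p):
    R=Rq(s['rotation']);q=R.T@(np.array(p)-s['xyz']);return (s['mtx']@q/q[2])[:2]
s,p,R,g=st();t=g+R[:,0]*.1062
for n,u0,v0 in [('side5',332,155),('top5',368,198)]:
    a=dict(np.load(n+'.npz'));b=dict(np.load(n[:-1]+'0.npz'))
    ims=[]
    for q in (a,b):
        im=cv2.resize(cv2.cvtColor(q['pixels'],4)[v0:v0+30,u0:u0+30],None,fx=13,fy=13,interpolation=2)
        if q is a:
            im2=im.copy()
            for pt,col in ((t,(0,0,255)),(M,(0,255,0)),(t+R[:,0]*-.02,(255,0,0))):
                x=(proj(a,pt)-[u0,v0]+.5)*13; cv2.circle(im2,tuple(int(k) for k in x),4,col,1)
            ims.append(im2)
        else: ims.append(im)
    cv2.imwrite('pics/z_%s.png'%n,np.hstack(ims))
a=dict(np.load('side5.npz'));c=cloud(a)
"
```

```text
t 11.85 tcp [ 0.3558 -0.216   0.28  ] grasp [ 0.4245 -0.2255  0.1504] x [ 0.4671 -0.0652 -0.8818] z [ 0.358 -0.898  0.256] F [ 0.07 -0.19 -2.14] M [0.063 0.418 0.008] w 0.0271 q [-0.901  0.271  1.947  0.579  0.638 -0.187]
```

View pics/z_side5.png

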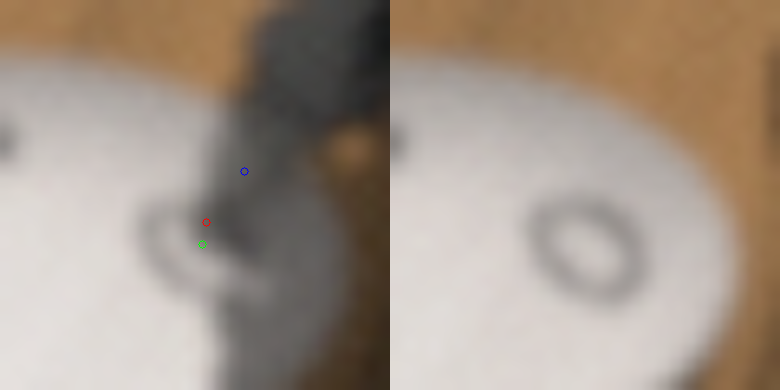

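View pics/z_top5.png

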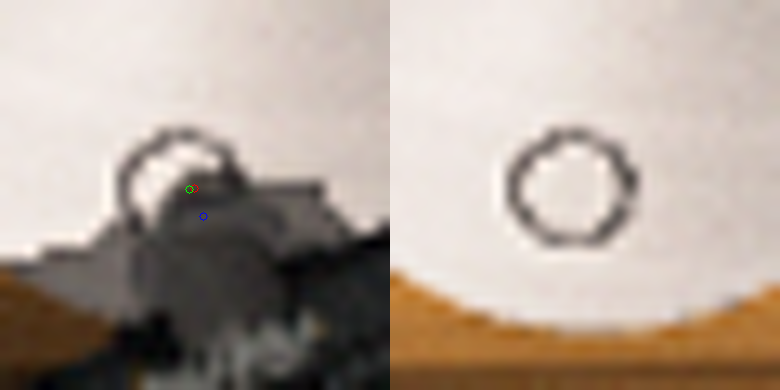

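The tip is over the ring in both views: about 2 mm off centre in the top view at (196,187) against the ring at (183,187), and within 1–2 mm in the side view. Pressing in small steps.

Emit:
move_arm(angular=[[0, 0, 0], [0, 0, 0], [0, 0, 0], [0, 0, 0]], translation=[[-0.01, 0, -0.1], [0.03, 0, -0.07], [0.03, 0, -0.06], [0, 0, 0]], hand=[0.8, 0.8, 0.8, 0.8])

```text
time: 12.25
ee_pos: [0.3573, -0.216, 0.2731]
orientation: [0.735, 0.44, 0.421, -0.297]
force: [-0.7, -0.1, -0.9]
width: 0.0268
```

```bash
python3 -c "
from h import *
rep()"
```

```text
t 12.25 tcp [ 0.3573 -0.216   0.2731] grasp [ 0.4261 -0.2258  0.1436] x [ 0.4679 -0.0663 -0.8813] z [ 0.357 -0.898  0.257] F [-0.69 -0.14 -0.89] M [0.098 0.381 0.05 ] w 0.0268 q [-0.898  0.286  1.954  0.596  0.617 -0.205]
tip [ 0.4758 -0.2328  0.05  ] along n -0.0005 lateral [ 0.0008 -0.0003  0.0004]
N [-0.465  0.064  0.883] rot units [0.018 0.032 0.007] deg 0.22319998638397362
h 0.03 tcp move units after align [-0.474  0.058  0.898]
h 0.0 tcp move units after align [-0.009 -0.006  0.015]
h -0.006 tcp move units after align [ 0.084 -0.019 -0.162]
```

Emit:
move_arm(angular=[[0, 0, 0], [0, 0, 0], [0, 0, 0], [0, 0, 0]], translation=[[0.03, 0, -0.06], [0.03, -0.01, -0.06], [0.02, -0.01, -0.04], [0, 0, 0]], hand=[0.8, 0.8, 0.8, 0.8])

```text
time: 12.65
ee_pos: [0.3598, -0.2165, 0.2683]
orientation: [0.735, 0.44, 0.421, -0.297]
force: [-1.3, 0.5, 1.3]
width: 0.0272
```

```bash
python3 -c "
from h import *
rep()"
```

```text
t 12.65 tcp [ 0.3598 -0.2165  0.2683] grasp [ 0.4286 -0.2262  0.1388] x [ 0.4683 -0.0662 -0.8811] z [ 0.358 -0.898  0.258] F [-1.27  0.52  1.29] M [0.18  0.431 0.073] w 0.0272 q [-0.893  0.298  1.955  0.606  0.603 -0.214]
tip [ 0.4784 -0.2333  0.0452] along n -0.006 lateral [ 0.0008 -0.0004  0.0005]
N [-0.465  0.064  0.883] rot units [0.018 0.036 0.007] deg 0.24346856381545265
h 0.03 tcp move units after align [-0.557  0.074  1.059]
h 0.0 tcp move units after align [-0.092  0.01   0.176]
h -0.006 tcp move units after align [ 0.001 -0.003 -0.001]
```

Emit:
move_arm(angular=[[0, 0, 0], [0, 0, 0], [0, 0, 0], [0, 0, 0], [0, 0, 0], [0, 0, 0]], translation=[[0, 0, 0], [0, 0, 0], [0, 0, 0], [0, 0, 0], [0, 0, 0], [0, 0, 0]], hand=[0.8, 0.8, 0.8, 0.8, 0.8, 0.8])

```text
time: 13.25
ee_pos: [0.3597, -0.2165, 0.2685]
orientation: [0.735, 0.44, 0.421, -0.297]
force: [-0.5, 0.6, 1.3]
width: 0.0274
```

```bash
python3 -c "
from h import *
rep()
def proj(s,p):
    R=Rq(s['rotation']);q=R.T@(np.array(p)-s['xyz']);return (s['mtx']@q/q[2])[:2]
o=[]
for n,u0,v0 in [('side',332,155),('top',368,198)]:
    a=snap(n,n+'6')
    im=cv2.resize(cv2.cvtColor(a['pixels'],4)[v0:v0+30,u0:u0+30],None,fx=13,fy=13,interpolation=2)
    x=(proj(a,M)-[u0,v0]+.5)*13; cv2.circle(im,tuple(int(k) for k in x),4,(0,255,0),1); o.append(im)
cv2.imwrite('pics/fin.png',np.hstack(o)); st()
"
```

```text
t 13.25 tcp [ 0.3597 -0.2165  0.2685] grasp [ 0.4286 -0.2262  0.139 ] x [ 0.4685 -0.0665 -0.881 ] z [ 0.358 -0.898  0.258] F [-0.45  0.57  1.25] M [0.164 0.437 0.031] w 0.0274 q [-0.894  0.298  1.955  0.606  0.604 -0.214]
tip [ 0.4783 -0.2333  0.0454] along n -0.0057 lateral [ 0.0009 -0.0004  0.0005]
N [-0.465  0.064  0.883] rot units [0.019 0.037 0.008] deg 0.25712691696090206
h 0.03 tcp move units after align [-0.554  0.073  1.053]
h 0.0 tcp move units after align [-0.089  0.008  0.17 ]
h -0.006 tcp move units after align [ 0.004 -0.004 -0.007]
t 13.35 tcp [ 0.3597 -0.2164  0.2685] grasp [ 0.4286 -0.2262  0.1389] x [ 0.4684 -0.0664 -0.881 ] z [ 0.358 -0.898  0.258] F [-2.02  0.51  0.99] M [0.193 0.468 0.052] w 0.027 q [-0.894  0.298  1.955  0.606  0.604 -0.214]
```

View pics/fin.png

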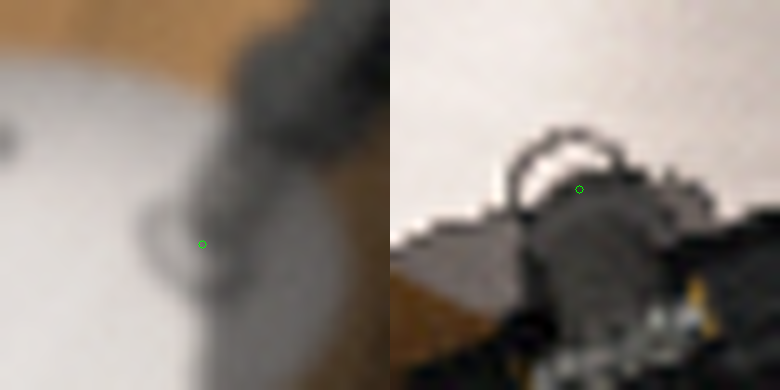

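```bash
python3 -c "
from h import *
def proj(s,p):
    R=Rq(s['rotation']);q=(np.atleast_2d(p)-s['xyz'])@R;q=q@s['mtx'].T;return q[:,:2]/q[:,2:]
s,p,R,g=st()
end=g+R[:,0]*.1062
ax=-R[:,0]; e1=R[:,2]; e2=np.cross(ax,e1); th=np.linspace(0,2*np.pi,60)
def ring(c,r,a,b): return c+r*(np.cos(th)[:,None]*a+np.sin(th)[:,None]*b)
mx=np.cross([0,1.,0],N); mx/=np.linalg.norm(mx); my=np.cross(N,mx)
o=[]
for n,u0,v0 in [('side',328,145),('top',362,193)]:
    a=dict(np.load(n+'6.npz'));
    im=cv2.resize(cv2.cvtColor(a['pixels'],4)[v0:v0+40,u0:u0+40],None,fx=10,fy=10,interpolation=2)
    cl=cv2.convertScaleAbs(im,alpha=1.3,beta=10)
    def d(P,c): cv2.polylines(cl,[((proj(a,P)-[u0,v0]+.5)*10).astype(np.int32)],True,c,1)
    d(ring(M,.014,mx,my),(0,255,0)); d(ring(M,.005,mx,my),(0,255,255))
    d(ring(end+ax*.02,.011,e1,e2),(255,0,0)); d(ring(end+ax*.06,.02,e1,e2),(0,0,255)); d(ring(end+ax*.066,.02,e1,e2),(0,0,255))
    o.append(cl)
cv2.imwrite('pics/ov.png',np.hstack(o))
"
```

```text
t 13.35 tcp [ 0.3597 -0.2164  0.2685] grasp [ 0.4286 -0.2262  0.1389] x [ 0.4684 -0.0664 -0.881 ] z [ 0.358 -0.898  0.258] F [-2.02  0.51  0.99] M [0.193 0.468 0.052] w 0.027 q [-0.894  0.298  1.955  0.606  0.604 -0.214]
```

View pics/ov.png

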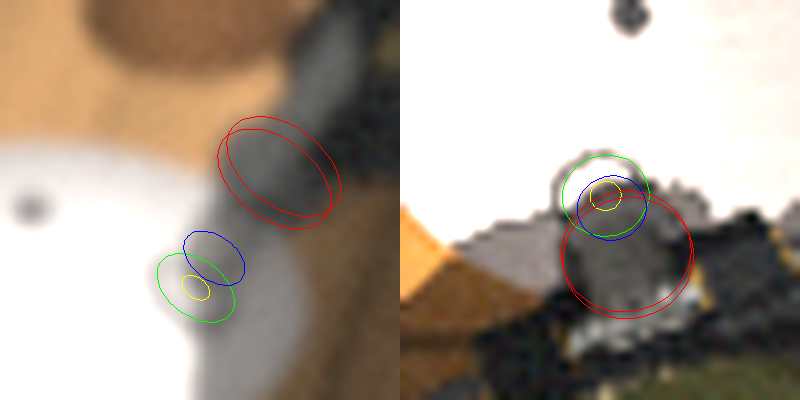

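```bash
sed -n 1,1p h.py >/dev/null; python3 -c "
from h import *
def proj(s,p):
    R=Rq(s['rotation']);q=(np.atleast_2d(p)-s['xyz'])@R;q=q@s['mtx'].T;return q[:,:2]/q[:,2:]
s,p,R,g=st()
end=g+R[:,0]*.1062
ax=-R[:,0]; e1=R[:,2]; e2=np.cross(ax,e1); th=np.linspace(0,2*np.pi,60)
def ring(c,r,a,b): return c+r*(np.cos(th)[:,None]*a+np.sin(th)[:,None]*b)
mx=np.cross([0,1.,0],N); mx/=np.linalg.norm(mx); my=np.cross(N,mx)
o=[]
for n,u0,v0 in [('side',332,145),('top',365,193)]:
    a=dict(np.load(n+'6.npz'))
    im=cv2.resize(cv2.cvtColor(a['pixels'],4)[v0:v0+36,u0:u0+26],None,fx=15,fy=15,interpolation=2)
    cl=np.clip((im/255.)**.6*255,0,255).astype(np.uint8); cl2=cl.copy()
    def d(P,c): cv2.polylines(cl,[((proj(a,P)-[u0,v0]+.5)*15).astype(np.int32)],True,c,1)
    d(ring(M,.014,mx,my),(0,255,0))
    for k in (.02,.04): d(ring(end+ax*k,.011,e1,e2),(255,0,0))
    d(ring(end+ax*.06,.02,e1,e2),(0,0,255))
    o.append(np.hstack([cl2,cl]))
cv2.imwrite('pics/ovs.png',o[0]);cv2.imwrite('pics/ovt.png',o[1])
c=cloud(dict(np.load('top6.npz')));print((c[205:225,380:392,2]*1000).astype(int))
"
```

```text
t 13.35 tcp [ 0.3597 -0.2164  0.2685] grasp [ 0.4286 -0.2262  0.1389] x [ 0.4684 -0.0664 -0.881 ] z [ 0.358 -0.898  0.258] F [-2.02  0.51  0.99] M [0.193 0.468 0.052] w 0.027 q [-0.894  0.298  1.955  0.606  0.604 -0.214]
[[ 61  59  64  64  60  58  61  63  61  61  61  58]
 [ 57  61  62  60  60  58  58  59  61  57  58  60]
 [ 55  60  57  62  58  60  61  61  58  55  55  58]
 [ 56  57  59  56  56  57  57  59  59  58  53  53]
 [ 52  57  54  56  62  53  55  59  56  58  56  51]
 [ 52  56  57  55  54  56  57  53  53  50  50  49]
 [ 53  70  77  77  51  51  53  56  51  55  49  47]
 [ 74  78 109 110 112 112  52  49  52  49  46  51]
 [113 112 116 114 113 113 112 113  49  49  47  48]
 [107 111 110 115 114 112 117 111 112  44  45  49]
 [115 109 115 121 117 122 113 110 111 110  44  44]
 [109 113 117 127 120 131 125 117 109 113  42 139]
 [113 120 126 130 136 133 130 132 129 134 202 207]
 [117 130 133 136 138 141 141 139 132 145 144 211]
 [122 132 136 141 150 147 149 148 138 149 153 217]
 [121 136 142 149 156 153 157 157 151 148 159 220]
 [122 139 148 154 161 164 161 162 157 152 207 212]
 [129 145 154 164 166 172 171 204 205 210 209 207]
 [142 150 158 169 169 205 203 206 207 207 207 208]
 [144 149 164 201 203 204 209 201 208 203 168 165]]
```

View pics/ovs.png

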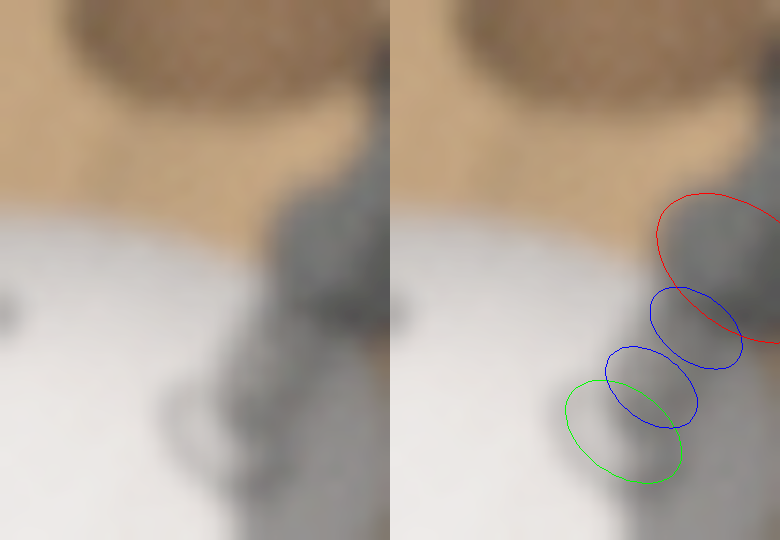

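View pics/ovt.png

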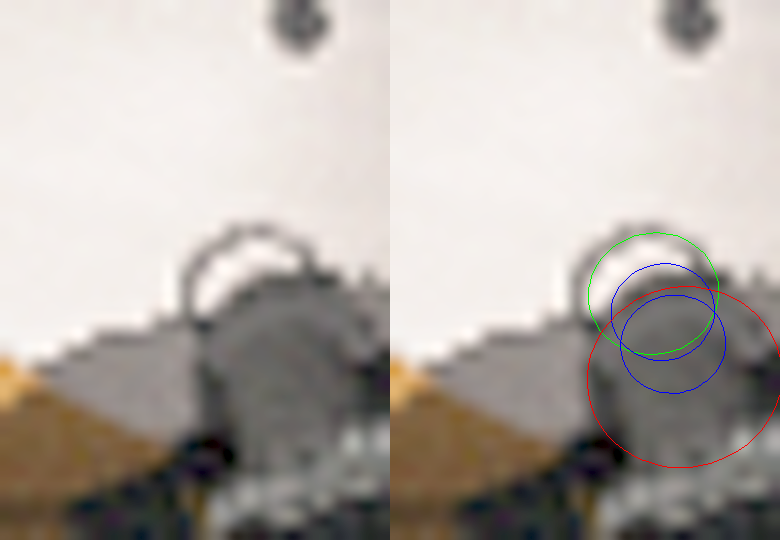

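Both overlays agree that the tip is about 3–4 mm downslope of the ring centre. That is inside the 9 mm tolerance, but I'll back off, shift and press again to centre it better.

Emit:
move_arm(angular=[[0, 0, 0], [0, 0, 0], [0.02, 0.04, 0.01], [0, 0, 0]], translation=[[-0.07, 0.01, 0.13], [-0.07, 0.01, 0.13], [0.1, 0.04, 0.05], [0, 0, 0]], hand=[0.8, 0.8, 0.8, 0.8])

```text
time: 13.75
ee_pos: [0.3584, -0.2148, 0.2785]
orientation: [0.734, 0.44, 0.423, -0.298]
force: [-0.7, -0.9, -1.5]
width: 0.0273
```

```bash
sed -i 's/^M=np.array.*; C/M=np.array([.4776,-.2318,.0516]); C/; s/C=np.array(\[.5305,-.2402\])/C=np.array([.5305,-.2402])/; s/a_=(M\[:2\]-C).*; N=/a_=np.array([-.9906,.1366]); N=/' h.py; python3 -c "
from h import *
rep()"
```

```text
t 13.75 tcp [ 0.3584 -0.2148  0.2785] grasp [ 0.4267 -0.2243  0.1487] x [ 0.4645 -0.0645 -0.8832] z [ 0.359 -0.898  0.255] F [-0.66 -0.88 -1.51] M [0.026 0.455 0.031] w 0.0273 q [-0.893  0.276  1.944  0.574  0.633 -0.177]
tip [ 0.4761 -0.2311  0.0549] along n 0.0037 lateral [0.0002 0.0005 0.0001]
N [-0.465  0.064  0.883] rot units [ 0.003 -0.006  0.002] deg 0.04047104116771106
h 0.03 tcp move units after align [-0.418  0.038  0.771]
h 0.0 tcp move units after align [ 0.047 -0.027 -0.112]
h -0.006 tcp move units after align [ 0.14  -0.039 -0.288]
```

Emit:
move_arm(angular=[[0, 0, 0], [0, 0, 0], [0, 0, 0], [0, 0, 0], [0, 0, 0], [0, 0, 0], [0, 0, 0], [0, 0, 0]], translation=[[0.04, -0.01, -0.08], [0.03, -0.01, -0.07], [0.04, -0.01, -0.07], [0.03, 0, -0.06], [0, 0, 0], [0, 0, 0], [0, 0, 0], [0, 0, 0]], hand=[0.8, 0.8, 0.8, 0.8, 0.8, 0.8, 0.8, 0.8])

```text
time: 14.55
ee_pos: [0.3632, -0.2157, 0.2695]
orientation: [0.734, 0.44, 0.423, -0.298]
force: [-1.2, 1.1, 1.6]
width: 0.0276
```

```bash
python3 -c "
from h import *
rep()
f=[]
for i in range(6):
    a=snapshot('side'); f.append(get_state()['force'])
f=np.array(f);print(f.mean(0), 'n-force', (f.mean(0)-np.array([.4,-.3,-2.1]))@N)
b=snap('top','top7');np.savez('side7.npz',**a)
o=[]
for q,u0,v0 in [(a,332,145),(b,365,193)]:
    o.append(cv2.resize(cv2.cvtColor(q['pixels'],4)[v0:v0+36,u0:u0+26],None,fx=15,fy=15,interpolation=2))
cv2.imwrite('pics/f7.png',(np.clip((np.hstack(o)/255.)**.6*255,0,255)).astype(np.uint8)); st()
"
```

```text
t 14.55 tcp [ 0.3632 -0.2157  0.2695] grasp [ 0.4315 -0.2252  0.1397] x [ 0.4649 -0.0647 -0.883 ] z [ 0.359 -0.898  0.255] F [-1.19  1.08  1.64] M [0.094 0.442 0.074] w 0.0276 q [-0.885  0.299  1.946  0.592  0.608 -0.192]
tip [ 0.4809 -0.2321  0.0459] along n -0.0066 lateral [0.0002 0.0001 0.0001]
N [-0.465  0.064  0.883] rot units [ 0.005 -0.002  0.003] deg 0.036161983193658424
h 0.03 tcp move units after align [-0.576  0.07   1.071]
h 0.0 tcp move units after align [-0.111  0.006  0.189]
h -0.006 tcp move units after align [-0.018 -0.007  0.012]
[-1.95286342  0.77983757  1.29139756] n-force 4.157895302178058
t 14.9 tcp [ 0.3632 -0.2158  0.2695] grasp [ 0.4316 -0.2253  0.1397] x [ 0.4649 -0.0647 -0.883 ] z [ 0.359 -0.898  0.255] F [-2.03  1.11  0.77] M [0.123 0.357 0.067] w 0.0271 q [-0.885  0.3    1.946  0.592  0.608 -0.192]
```

View pics/f7.png

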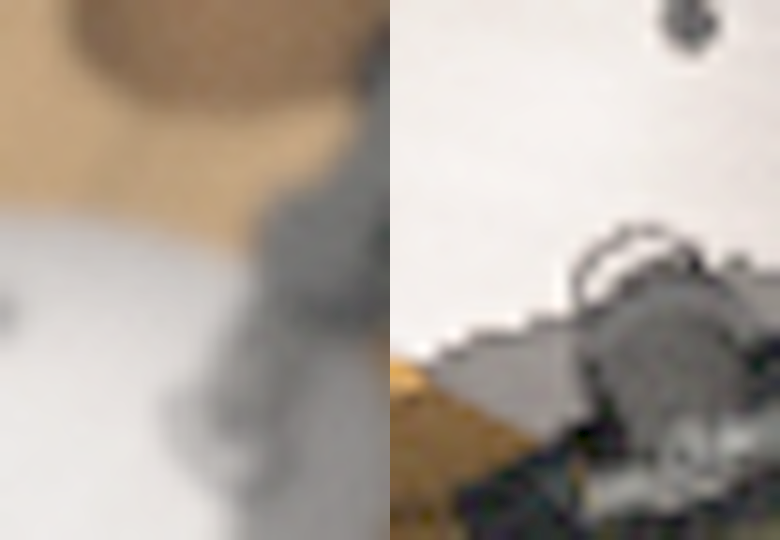

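The side view puts the tip at about (235,420), at the ring's centre (228,430). The push is about 4.2 N, so the tip is about half-way in. Handing in.

```bash
python3 -c "
from workcell import *
print(job_done())"
```

```text
the job is handed in; nothing more can be done
None
```

I took the probe from the dark stand, checked it on the square reference block, and handed in at about 15 s with it held on the shell's ring. No verdict was reported, so the figures below are my own measurements.

- **Reference block:** I pressed the probe upright for about 1 s. It read about 3.3 N, roughly 4 mm of tip travel.
- **Shell:** At hand-in the tip sat about 6.5 mm in, pressing with about 4.2 N along the flank normal. The probe was within about 0.1° of square to the normal I had worked out.
- **Ring position:** My position figures put the first press within about 1 mm of the ring's centre. Camera overlays disagreed and showed it 3–4 mm downslope, still inside the 9 mm limit. I backed off, shifted it about 3 mm up the slope and pressed again. The last side view put the tip within about 1–2 mm of the ring's centre.
- **Not settled:** In the top view the probe hides its own tip, and the force readings carry about ±1 N of noise.
- **Other items:** Nothing showed contact with the bystanders, but I took no separate measurement of their positions at the end.

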